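Call the courier for the outgoing parcel

TASK

Push the white pointer of the courier dial round by its arm with a fingertip, gently and without gripping it, until it points at the patch of the same colour as the band on the parcel that stands on the red-bordered outgoing mat. Then press the red call button all the way down and let it come up again; do not press it before the pointer is right. Leave the pointer on that colour, and leave the parcels and the tape roll where they are.

Things in the scene. Friction and masses are not known exactly. Their poses are not given: they have to be found in the camera images.
- dial: fixed courier dial: a dark round steel console on the desk, 310 mm in diameter, 40 mm high. Origin at the centre of its underside; the pointer turns about its z axis (up). Directions on it are angles from its x axis, anticlockwise from above. Flat coloured patches near the rim: yellow at +0.9 rad, green +1.8, blue -0.9, orange -1.8; grey rest mark at 0; red call button at pi
- pointer (a joint): direction on the dial in which the white pointer points (rad): 0 at the rest mark, near which it starts; grows anticlockwise from above; stops at -2.15 and 2.15. Stays where it is left; friction about 0.12 N m. Its arm is an upright blade 12 mm thick, 46 to 85 mm above the desk, running out to 106 mm from the axis from a round hub of 46 mm radius, whose top is 66 mm above the desk
- pointer_tip (a point): outer end of the pointer's arm, on its top edge, 106 mm from the axis and 85 mm above the desk
- call (a joint): travel of the red call button (m): 0 at rest, 0.006 when fully down; a spring pushes it back up, about 5 N holds it fully down
- call_top (a point): middle of the top face of the red round call button (36 mm in diameter, in a black housing), which is pressed straight down; it stands on the dial 105 mm from the axis, opposite the rest mark
- outgoing: outgoing mat: flat black mat 170 x 130 mm with a red border, about 1 mm thick, on the desk at one side of the dial. Origin at its centre. Exactly one parcel stands on it, near its middle
- waiting: waiting mat: flat plain grey mat 220 x 130 mm at the other side of the dial; the other two parcels stand on it. Origin at its centre
- tape: loose roll of clear packing tape lying flat, 100 mm in diameter, 48 mm high. Origin at the centre of its underside. Not to be moved
- patch_yellow (a point): centre of the yellow patch, flat on the dial's top face at 0.9 rad, 129 mm from the axis; 52 mm wide along the rim, 34 mm deep, so about 0.2 rad to either side of its middle
- patch_blue (a point): centre of the blue patch, flat on the dial's top face at -0.9 rad, 129 mm from the axis; 52 mm wide along the rim, 34 mm deep, so about 0.2 rad to either side of its middle
- patch_green (a point): centre of the green patch, flat on the dial's top face at 1.8 rad, 129 mm from the axis; 52 mm wide along the rim, 34 mm deep, so about 0.2 rad to either side of its middle
- patch_orange (a point): centre of the orange patch, flat on the dial's top face at -1.8 rad, 129 mm from the axis; 52 mm wide along the rim, 34 mm deep, so about 0.2 rad to either side of its middle
- parcel_yellow: small loose cardboard parcel 65 x 110 x 45 mm (x, y, z) with a band of yellow colour around its middle. Origin at the centre of its underside. Not to be moved
- parcel_blue: small loose cardboard parcel 65 x 110 x 45 mm (x, y, z) with a band of blue colour around its middle. Origin at the centre of its underside. Not to be moved
- parcel_green: small loose cardboard parcel 65 x 110 x 45 mm (x, y, z) with a band of green colour around its middle. Origin at the centre of its underside. Not to be moved

How it is judged:
By the outcome, as a careful person would: the job done as asked, in the order asked, and still so for the second after the job is handed in, with the robot touching nothing.
It also fails if it takes over 48 s, if anything falls off the work surface, if the arm or the gripper's body presses on something with over 40 N, if the wrist force passes 120 N, or if a joint passes its speed limit or range.

ROBOT

A 6-joint arm with a two-finger parallel gripper is mounted at the origin on the work surface. World frame = base frame: x ahead of the robot, y to its left, z up, the work surface at z = 0. Lengths are in m, angles in rad, forces in N, time in s.
With the tool pointing down it reaches from about 0.25 to 0.775 m from the base axis. Payload 4 kg.
Tool frame: the origin (TCP) lies midway between the tips of the shut fingers; the grasp point (between the pads) lies 19 mm behind it; z points along the fingers, y is the direction in which the jaws open and shut (so a half turn about z gives the same grasp; the last joint's range is limited). The gripper opens to 94 mm and grips with 3 to 60 N. Pads are 16 mm wide; open, the fingers measure 119 mm over their backs; the gripper's body (75 mm by 177 mm) begins 78 mm behind the grasp point.
Start: joints at [-1.444, 0.087, 1.371, -0, 1.684, -0.103], TCP at [0.125, -0.536, 0.206] pointing down, gripper open.
Joint ranges: [-3.1, 3.1], [-0.76, 2.03], [0.27, 2.55], [-1.08, 4.22], [0.17, 2.65], [-2.57, 2.57]. Speed limits (rad/s): [2.79, 2.79, 3.14, 3.14, 3.14, 3.14].

INTERFACE

Orientations are given as [roll, pitch, yaw] about the fixed x, y, z axes, in that order (R = Rz(yaw) Ry(pitch) Rx(roll)).
In Python, from bench import robot gives the robot as it stands.
- The arm moves only by the tool servo_tool, never from a script. Its argument "rows" is a list of rows, each a list of 2 entries, a list of its own where there are three numbers: the shift along the tool's x, y, z normalised to -1 to 1, where 1 is 0.08 m, then the turn about the tool's z normalised to -1 to 1, where 1 is pi/2 rad. A call has 1 to 12 rows; each row is the pose to reach, as a shift and turn from the pose commanded when the call began, along the tool's axes at that moment; what a row does not reach only later rows make up. A row lasts 1/12 s, in which the tool goes at most 41.7 mm and 7.16 degrees, less where a joint would pass 70% of its speed; a pose out of reach is approached as far as the arm can. A call with a number of a shift or a turn outside -1 to 1 is refused whole. A call with a gripper value outside its range is refused whole. "grip" is the closure, from -1 (fully open) to 1 (shut), set as the call begins (left out, the last holds). The fingers move at their own pace and stop on an object; the grip force is fixed at half the most. Time passes only in rows, so rows that repeat a pose let the fingers close. It gives the time, the measured TCP pose, the force and the opening at its end, in the units of the state.
- robot.get_obs(): the state, without advancing time (a new reading comes with each control period).
- robot.snapshot(name): name is "scene" or "side" or "wrist"; returns a dict with "pixels" (384x512x3 uint8, red, green, blue), "camera_matrix" (3x3 intrinsics, pixels), "world_from_camera" (4x4, takes a point from camera to world coordinates). Camera axes: x right, y down, z forward; pixel columns grow to the right and rows downward; lengths in m; the calibration is good to about 2 mm. A picture is of the moment at which its call begins. There is no depth.
- robot.close_job(): hands the job in, once; it reports no verdict.
The state is a dict: "time": time; "joint_positions": joint angles; "qvel": joint speeds; "joint_torque": joint torques, N m; "tool_pos": TCP position; "ee_rot": TCP orientation; "wrist_force": force on the tool from outside, world axes, zero at the start; "wrist_torque": the same for the moment, N m; "width": finger opening in m.
Only numpy, scipy, OpenCV 4.12 (cv2) and the standard library are available. Lean on these libraries where they do the work, as an engineer would, in place of code of your own. Each camera call takes 0.05 s, during which the arm holds its last target.

## Working session

There is one attempt and no reset: what is moved stays moved. The work goes in short steps, Python scripts to look and compute and a tool call to move; the robot and the scene stay as the last step left them, time stands still between calls to the robot, and variables do not carry over. Pictures are saved under pics/ and viewed, and the job is handed in when it is done.

Besides the shell and the picture viewer there is one more tool, called after "Call:" as name(argument=value, ...), one argument or row to a line, values as JSON. servo_tool: Moves the arm, as the interface text tells. Its arguments: {"type":"object","properties":{"rows":{"type":"array"},"grip":{"type":"number"}},"required":["rows"]}

```bash
mkdir -p pics
python3 - <<'E'
from bench import robot
import cv2,pickle
d={}
for n in ["scene","side","wrist"]:
    s=robot.snapshot(n); d[n]=s
    cv2.imwrite(f"pics/{n}0.png",s["pixels"][:,:,::-1])
pickle.dump(d,open("s0.pkl","wb"))
o=robot.get_obs();print({k:o[k] for k in("time","tool_pos","ee_rot","wrist_force","width")})
E
```

```text
{'time': 0.15, 'tool_pos': array([ 0.1252186 , -0.5351282 ,  0.20456139]), 'ee_rot': array([-3.13989355e+00, -1.86428695e-04,  2.29760204e-01]), 'wrist_force': array([ 0.03923572,  0.10475989, -0.54482193]), 'width': 0.09400057185743757}
```

View pics/scene0.png

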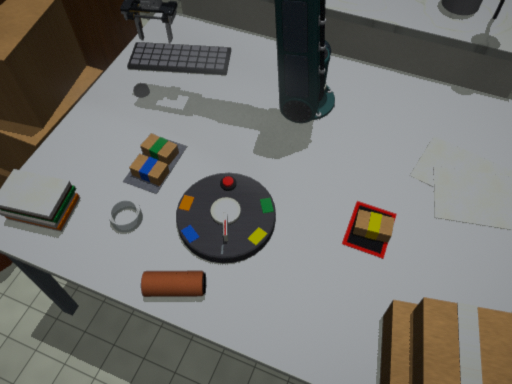

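View pics/side0.png

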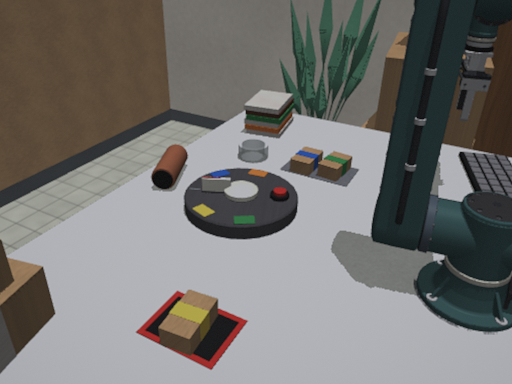

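View pics/wrist0.png

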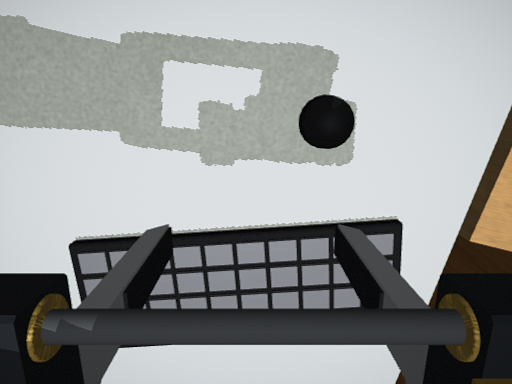

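The parcel on the red-bordered mat has a yellow band (scene ~(375,224), side ~(190,315)), so the target is +0.9 rad. The dial is at scene ~(226,215), the red button at (228,183), and the pointer at about (225,235), near the rest mark. Next I'll measure these positions.

```bash
cat > h.py <<'E'
import numpy as np,cv2
def ray(s,uv):
    K=s["camera_matrix"];T=s["world_from_camera"]
    d=np.linalg.solve(K,np.array([uv[0],uv[1],1.]));return T[:3,3],T[:3,:3]@d
def onz(s,uv,z):
    o,d=ray(s,uv);return o+d*(z-o[2])/d[2]
def blobs(s,lo,hi,z,amin=25,hsv=None):
    if hsv is None: hsv=cv2.cvtColor(s["pixels"],cv2.COLOR_RGB2HSV)
    m=cv2.inRange(hsv,np.array(lo),np.array(hi))
    n,l,st,c=cv2.connectedComponentsWithStats(m)
    return [(st[i,4],c[i].round(1),onz(s,c[i],z).round(4)) for i in range(1,n) if st[i,4]>=amin]
E
python3 - <<'E'
from h import *;import pickle
d=pickle.load(open("s0.pkl","rb"))
R={"yellow":((24,150,100),(35,255,255),.041),"green":((50,150,50),(85,255,255),.041),"blue":((105,150,80),(130,255,255),.041),"orange":((12,200,150),(20,255,255),.041),"red":((0,200,80),(4,255,255),.06)}
for n in("scene","side"):
    s=d[n];print(n,s["world_from_camera"][:3,3])
    for k,v in R.items():
        for b in blobs(s,*v,amin=40):print(k,b)
    p=s["pixels"][:,:,::-1]
    c=p[160:270,165:290] if n=="scene" else p[160:240,175:310]
    cv2.imwrite(f"pics/{n}_z.png",cv2.resize(c,None,fx=6 if n=="side" else 5,fy=6 if n=="side" else 5,interpolation=cv2.INTER_CUBIC)[:, :800])
E
```

```text
scene [1.24719904 0.32463525 1.2666939 ]
yellow (np.int32(225), array([374.6, 222. ]), array([0.4487, 0.3713, 0.041 ]))
yellow (np.int32(186), array([256.9, 235.7]), array([0.6287, 0.0593, 0.041 ]))
green (np.int32(122), array([157.6, 145.4]), array([ 0.435 , -0.3886,  0.041 ]))
green (np.int32(63), array([ 63.6, 202.7]), array([ 0.7523, -0.5475,  0.041 ]))
green (np.int32(151), array([266.2, 205.1]), array([0.5177, 0.0446, 0.041 ]))
blue (np.int32(155), array([147.7, 165.4]), array([ 0.5229, -0.3768,  0.041 ]))
blue (np.int32(188), array([189.6, 233.3]), array([ 0.6985, -0.1305,  0.041 ]))
orange (np.int32(120), array([186.1, 202.5]), array([ 0.6046, -0.1913,  0.041 ]))
red (np.int32(68), array([227.3, 181.1]), array([ 0.4924, -0.0995,  0.06  ]))
red (np.int32(386), array([364.7, 230.1]), array([0.4991, 0.3507, 0.06  ]))
side [0.05999531 0.86857408 0.6737829 ]
yellow (np.int32(65), array([202.7, 209.9]), array([0.6314, 0.062 , 0.041 ]))
blue (np.int32(77), array([307.5, 154.1]), array([ 0.5279, -0.3801,  0.041 ]))
blue (np.int32(89), array([219.9, 173.2]), array([ 0.6992, -0.1282,  0.041 ]))
```

```bash
python3 -c "
import cv2
for n in('scene','side'):print(cv2.imread(f'pics/{n}_z.png').shape)"
```

```text
(550, 625, 3)
(480, 800, 3)
```

View pics/scene_z.png

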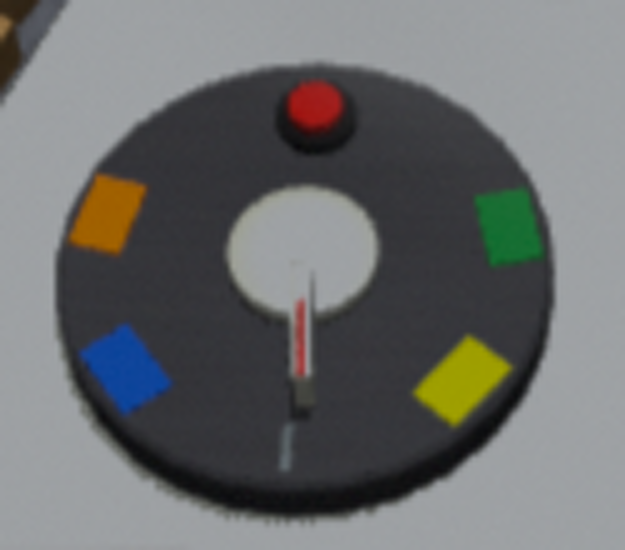

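View pics/side_z.png

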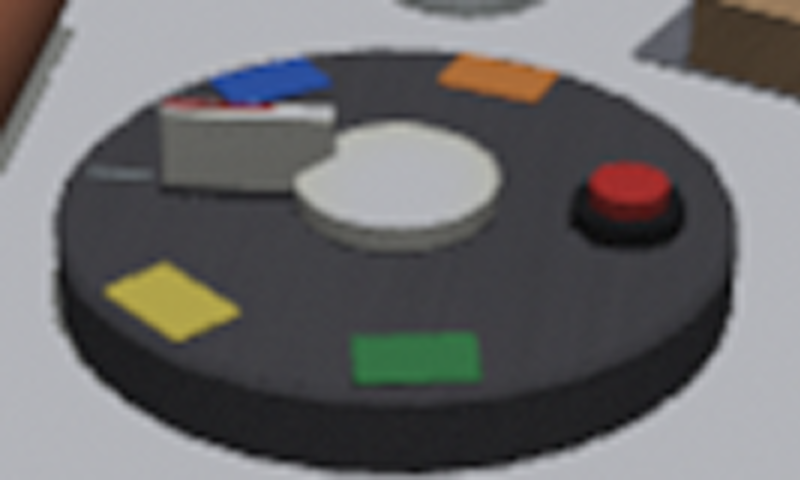

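```bash
cat >> h.py <<'E'
def tri(s1,u1,s2,u2):
    o1,d1=ray(s1,u1);o2,d2=ray(s2,u2)
    A=np.stack([d1,-d2],1);t=np.linalg.lstsq(A,o2-o1,rcond=None)[0]
    a,b=o1+d1*t[0],o2+d2*t[1];return (a+b)/2,np.linalg.norm(a-b)
E
python3 - <<'E'
from h import *;import pickle
d=pickle.load(open("s0.pkl","rb"))
P={}
for n,cs in (("scene",{.9:(256.9,235.7),1.8:(266.2,205.1),-.9:(189.6,233.3),-1.8:(186.1,202.5)}),("side",{.9:(202.7,209.9),1.8:(175+416/6,160+358/6),-.9:(219.9,173.2),-1.8:(175+498/6,160+77/6)})):
    s=d[n];A=np.array([[.129*np.cos(a),.129*np.sin(a)] for a in cs]);B=np.array([onz(s,c,.0405)[:2] for c in cs.values()])
    a=A-A.mean(0);b=B-B.mean(0);th=np.arctan2((a[:,0]*b[:,1]-a[:,1]*b[:,0]).sum(),(a*b).sum());R=np.array([[np.cos(th),-np.sin(th)],[np.sin(th),np.cos(th)]])
    c=B.mean(0)-R@A.mean(0);print(n,"c",c,"th",th,"res",(B-(A@R.T+c)).round(4).tolist())
    print(" rest",c+R@[.106,0]," call",c-R@[.105,0])
print("call",tri(d["scene"],(165+314/5,160+105/5),d["side"],(175+628/6,160+184/6)))
print("tip",tri(d["scene"],(165+302/5,160+378/5),d["side"],(175+165/6,160+105/6)), onz(d["scene"],(165+302/5,160+378/5),.085))
print("hub",tri(d["scene"],(165+303/5,160+251/5),d["side"],(175+398/6,160+176/6)))
E
```

```text
scene c [ 0.58827314 -0.06343545] th 0.3524405373412198 res [[-0.0, 0.0001], [0.0, -0.0], [-0.0001, -0.0001], [0.0001, 0.0]]
 rest [ 0.68775764 -0.02684537]  call [ 0.48972716 -0.09968033]
side c [ 0.58974679 -0.06114115] th 0.34775038157352683 res [[0.0011, 0.0], [-0.0012, -0.0006], [0.0003, -0.0004], [-0.0002, 0.001]]
 rest [ 0.68940181 -0.02501808]  call [ 0.49103191 -0.09692344]
call (array([ 0.49127687, -0.09798056,  0.05917799]), np.float64(0.0009547299437742394))
tip (array([ 0.68394489, -0.01641114,  0.08314166]), np.float64(0.0016438932508864113)) [ 0.68546126 -0.01519596  0.085     ]
hub (array([ 0.58892386, -0.06142835,  0.05226604]), np.float64(0.0005677277133362232))
```

Dial centre is ≈ (0.589, -0.0625) with yaw 0.351, and the two views agree to 2 mm. The pointer sits at about +0.10 rad, and the button top is at (0.491, -0.098, 0.06). I'll shut the fingers and travel at z ≈ 0.2.

Call:
servo_tool(
  rows=[
    [[0.5,-0.25,0],-0.03],
    [[1,-0.5,0],-0.07],
    [[1,-0.5,0],-0.14],
    [[1,-0.5,0],-0.14],
  ],
  grip=1,
)

```text
time: 0.48
tool_pos: [0.1957, -0.4768, 0.2055]
ee_rot: [-3.141, -0.0, 0.455]
wrist_force: [0.2, 0.1, 0.2]
width: 0.0708
```

Call:
servo_tool(
  rows=[
    [[0.48,-0.12,0],0],
    [[0.96,-0.24,0],0],
    [[0.96,-0.24,0],0],
  ],
)

```text
time: 0.73
tool_pos: [0.2582, -0.4248, 0.2055]
ee_rot: [-3.141, -0.003, 0.452]
wrist_force: [-0.2, 0.3, 0.9]
width: 0.0507
```

Call:
servo_tool(
  rows=[
    [[0.48,-0.12,0],0],
    [[0.96,-0.24,0],0],
    [[0.96,-0.24,0],0],
  ],
)

```text
time: 0.98
tool_pos: [0.319, -0.3742, 0.2054]
ee_rot: [-3.141, -0.003, 0.453]
wrist_force: [-0.2, -0.3, 0.7]
width: 0.0311
```

Call:
servo_tool(
  rows=[
    [[0.48,-0.12,0],0],
    [[0.96,-0.24,0],0],
    [[0.96,-0.24,0],0],
  ],
)

```text
time: 1.23
tool_pos: [0.3798, -0.3236, 0.2052]
ee_rot: [-3.141, -0.003, 0.453]
wrist_force: [0.1, -0.4, 0.2]
width: 0.0109
```

Call:
servo_tool(
  rows=[
    [[0.48,-0.12,0],0],
    [[0.96,-0.24,0],0],
    [[0.96,-0.24,0],0],
  ],
)

```text
time: 1.48
tool_pos: [0.4405, -0.2731, 0.205]
ee_rot: [-3.14, -0.002, 0.453]
wrist_force: [-0.2, -0.4, -0.9]
width: 0.0007
```

Call:
servo_tool(
  rows=[
    [[0.48,-0.12,0],0],
    [[0.96,-0.24,0],0],
    [[0.96,-0.24,0],0],
  ],
)

```text
time: 1.73
tool_pos: [0.5012, -0.2226, 0.2047]
ee_rot: [-3.14, -0.002, 0.453]
wrist_force: [-0.8, -0.4, 0.7]
width: 0.0006
```

Call:
servo_tool(
  rows=[
    [[0.48,-0.12,0],0],
    [[0.96,-0.24,0],0],
    [[0.96,-0.24,0],0],
  ],
)

```text
time: 1.98
tool_pos: [0.5619, -0.1721, 0.2041]
ee_rot: [-3.14, -0.002, 0.453]
wrist_force: [-1.3, -0.1, -0.3]
width: 0.0007
```

Call:
servo_tool(
  rows=[
    [[0.48,-0.12,0],0],
    [[0.96,-0.24,0],0],
    [[0.96,-0.24,0],0],
  ],
)

```text
time: 2.23
tool_pos: [0.6226, -0.1215, 0.2033]
ee_rot: [-3.139, -0.001, 0.453]
wrist_force: [-1.8, 0.1, -1.1]
width: 0.0006
```

Call:
servo_tool(
  rows=[
    [[0.46,-0.13,0.2],0],
    [[0.93,-0.26,0.5],0],
    [[0.93,-0.26,0.8],0],
    [[0.93,-0.26,0.8],0],
    [[0.93,-0.26,0.8],0],
  ],
)

```text
time: 2.65
tool_pos: [0.6759, -0.0743, 0.1387]
ee_rot: [-3.139, 0.006, 0.448]
wrist_force: [-0.1, 0.5, 0.3]
width: 0.0004
```

Run:
```python
from bench import robot
import cv2,pickle
d={}
for n in ["scene","side"]:
    s=robot.snapshot(n); d[n]=s
p=[cv2.resize(d["scene"]["pixels"][120:270,165:290],None,fx=3.2,fy=3.2),cv2.resize(d["side"]["pixels"][90:240,175:300],None,fx=3.2,fy=3.2)]
cv2.imwrite("pics/m1.png",cv2.hconcat(p)[:,:,::-1])
pickle.dump(d,open("s1.pkl","wb"));print(robot.get_obs()["tool_pos"])
```

```text
[ 0.67764894 -0.0748393   0.14327544]
```

View pics/m1.png

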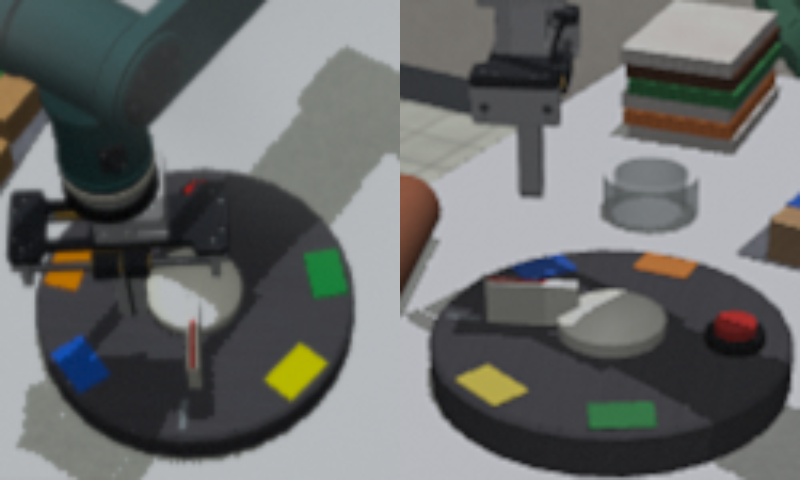

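The shut fingertip hangs over the dial on the clockwise side of the blade: scene crop (132,315), with the blade at (193,345). The pointer hasn't moved, so I'll descend.

Call:
servo_tool(
  rows=[
    [[0.07,0,0.3],0],
    [[0.07,0,0.6],0],
    [[0.07,0,0.85],0],
    [[0.07,0,1],0],
    [[0.07,0,1],0],
    [[0.07,0,1],0],
    [[0.07,0,1],0],
  ],
)

```text
time: 3.33
tool_pos: [0.684, -0.071, 0.0643]
ee_rot: [3.139, -0.003, 0.449]
wrist_force: [-0.1, -0.2, 0.3]
width: 0.0003
```

```bash
cat > plan.py <<'E'
import numpy as np,sys
from bench import robot
o=robot.get_obs();p=o["tool_pos"];yaw=o["ee_rot"][2]
c=np.array([.589,-.0625]);off=float(sys.argv[1]);
print(p,yaw,o["wrist_force"]);d=p[:2]-c
for a in map(float,sys.argv[2:]):
    u=np.array([np.cos(a),np.sin(a)]);n=np.array([-u[1],u[0]])
    t=c+.08*u-off*n-p[:2];x=np.array([np.cos(yaw),np.sin(yaw)]);y=np.array([x[1],-x[0]])
    print(a,np.round([t@x/.08,t@y/.08,-(a-yaw)/(np.pi/2)],3))
E
python3 plan.py .0185 .455 .555 .655 .755 .855
```

```text
[ 0.68403249 -0.07100474  0.06432282] 0.44899956829424204 [-0.07448559 -0.18327489  0.26342526]
0.455 [-0.023 -0.386 -0.004]
0.555 [-0.005 -0.487 -0.067]
0.655 [ 0.002 -0.59  -0.131]
0.755 [-0.001 -0.692 -0.195]
0.855 [-0.014 -0.794 -0.258]
```

Call:
servo_tool(
  rows=[
    [[-0.01,-0.1,0],0],
    [[-0.02,-0.2,0],0],
    [[-0.02,-0.3,0],0],
    [[-0.02,-0.35,0],0],
    [[-0.02,-0.39,0],0],
    [[-0.01,-0.44,0],-0.03],
    [[0,-0.49,0],-0.067],
    [[0,-0.54,0],-0.1],
    [[0,-0.59,0],-0.131],
    [[0,-0.64,0],-0.163],
    [[0,-0.69,0],-0.195],
    [[0,-0.69,0],-0.195],
  ],
)

```text
time: 4.33
tool_pos: [0.659, -0.02, 0.0621]
ee_rot: [3.14, -0.0, 0.758]
wrist_force: [0.3, -0.4, 0.1]
width: 0.0002
```

```bash
cat > look.py <<'E'
from bench import robot
import cv2,pickle,sys
d={}
for n in ["scene","side"]:
    s=robot.snapshot(n); d[n]=s
p=[cv2.resize(d["scene"]["pixels"][150:270,165:290],None,fx=3.2,fy=4),cv2.resize(d["side"]["pixels"][130:250,180:305],None,fx=3.2,fy=4)]
cv2.imwrite(f"pics/{sys.argv[1]}.png",cv2.hconcat(p)[:,:,::-1])
pickle.dump(d,open(f"{sys.argv[1]}.pkl","wb"))
E
python3 look.py m2; python3 plan.py .0185 .855 .955 1.055 1.155 1.251
```

```text
[ 0.65888056 -0.02013941  0.06166727] 0.755110979145938 [ 0.88013251 -1.02731913 -0.17896417]
0.855 [ 0.019 -0.083 -0.064]
0.955 [ 0.027 -0.185 -0.127]
1.055 [ 0.025 -0.288 -0.191]
1.155 [ 0.012 -0.389 -0.255]
1.251 [-0.009 -0.486 -0.316]
```

View pics/m2.png

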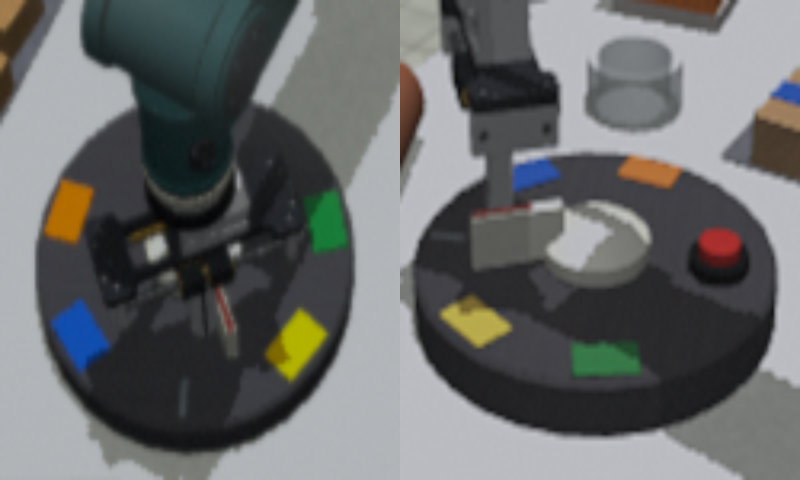

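The pointer is following the finger, with about 1.3 N of contact force and the tip at about scene crop (232,332). I'll continue, stopping a little short of the target.

Call:
servo_tool(
  rows=[
    [[0.01,-0.04,0],-0.03],
    [[0.02,-0.08,0],-0.064],
    [[0.025,-0.13,0],-0.096],
    [[0.027,-0.185,0],-0.127],
    [[0.027,-0.235,0],-0.16],
    [[0.025,-0.29,0],-0.191],
    [[0.02,-0.34,0],-0.223],
    [[0.012,-0.39,0],-0.255],
    [[0.012,-0.39,0],-0.255],
    [[0.012,-0.39,0],-0.255],
  ],
)

```text
time: 5.27
tool_pos: [0.6379, 0.003, 0.0613]
ee_rot: [-3.141, -0.0, 1.155]
wrist_force: [0.5, 0.1, 0.6]
width: 0.0006
```

```bash
python3 look.py m3; python3 plan.py .0185 1.155 1.2 1.251
```

```text
[0.63792571 0.00301652 0.06114605] 1.155100714032752 [-0.30180575  0.03841932  0.61510806]
1.155 [0.004 0.003 0.   ]
1.2 [ 0.013 -0.043 -0.029]
1.251 [ 0.021 -0.094 -0.061]
```

View pics/m3.png

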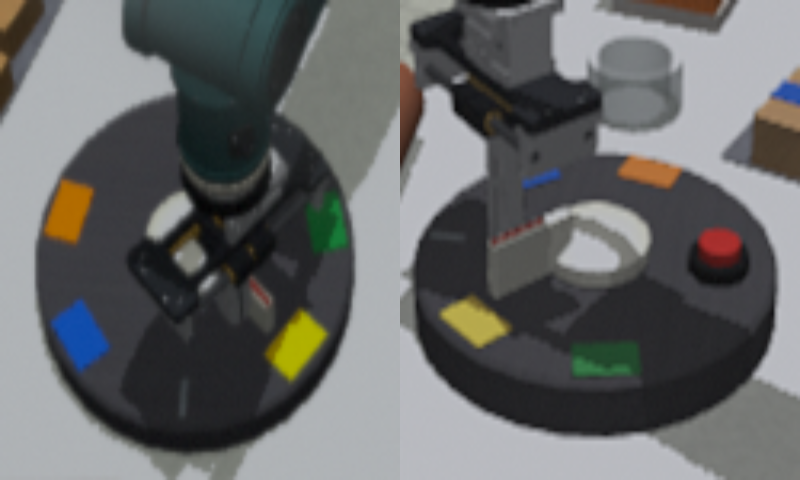

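Run:
```python
from h import *;import pickle
d=pickle.load(open("m3.pkl","rb"))
p=d["scene"]["pixels"][205:245,225:280];q=d["side"]["pixels"][170:215,195:245]
cv2.imwrite("pics/m3z.png",cv2.hconcat([cv2.resize(p,(400,400)),cv2.resize(q,(400,400))])[:,:,::-1])
a=(249.4,225.75);b=(208.1,190.75)
c=np.array([.589,-.0625])
for X in(onz(d["scene"],a,.085),onz(d["side"],b,.085),tri(d["scene"],a,d["side"],b)[0]):
    e=X[:2]-c;print(X,np.hypot(*e),np.arctan2(e[1],e[0])-.351)
```

```text
[0.6289416  0.03591826 0.085     ] 0.10621433863028722 0.8342697247616975
[0.63028921 0.03630718 0.085     ] 0.10708715467561743 0.8239746626080302
[0.62965429 0.03647537 0.08560075] 0.10699950729205021 0.8300557965220152
```

View pics/m3z.png

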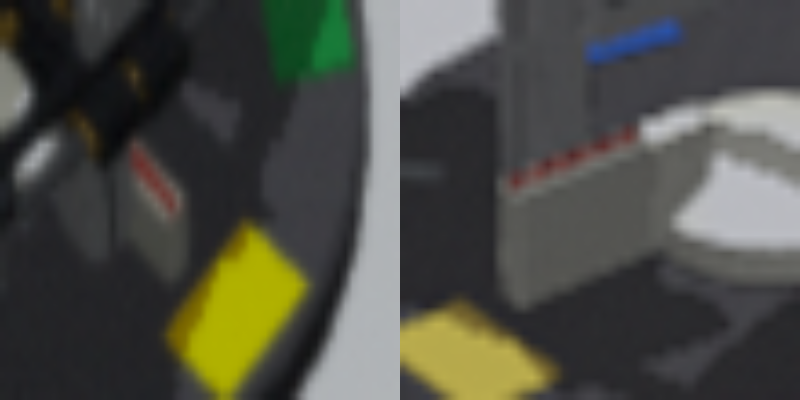

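The tip is at 0.83 rad (radius 0.1065 against 0.106 expected, height 85.6 mm). I'll nudge it another 0.07 rad, then back off.

Call:
servo_tool(
  rows=[
    [[0.01,-0.02,0],-0.015],
    [[0.015,-0.045,0],-0.03],
    [[0.017,-0.07,0],-0.045],
    [[0.017,-0.07,0],-0.045],
    [[0.017,-0.07,0],-0.045],
    [[0.017,-0.02,0],-0.045],
    [[0.017,0.08,0],-0.045],
    [[0.017,0.2,0],-0.045],
    [[0.017,0.2,-0.4],-0.045],
    [[0.017,0.2,-0.9],-0.045],
    [[0.017,0.2,-0.9],-0.045],
    [[0.017,0.2,-0.9],-0.045],
  ],
)

```text
time: 6.37
tool_pos: [0.6563, -0.0028, 0.1378]
ee_rot: [3.134, -0.002, 1.227]
wrist_force: [0.5, 0.2, -0.6]
width: 0.0002
```

```bash
python3 look.py m4
python3 - <<'E'
from h import *;import pickle
from bench import robot
d=pickle.load(open("m4.pkl","rb"))
p=d["scene"]["pixels"][205:245,225:280];q=d["side"]["pixels"][170:215,195:245]
cv2.imwrite("pics/m4z.png",cv2.hconcat([cv2.resize(p,(440,320)),cv2.resize(q,(360,320))])[:,:,::-1])
o=robot.get_obs();print(o["tool_pos"],o["ee_rot"],o["time"])
E
```

```text
[ 0.65355259 -0.00247534  0.1330293 ] [-3.14123232e+00  1.10333514e-04  1.22705790e+00] 6.4667
```

View pics/m4.png

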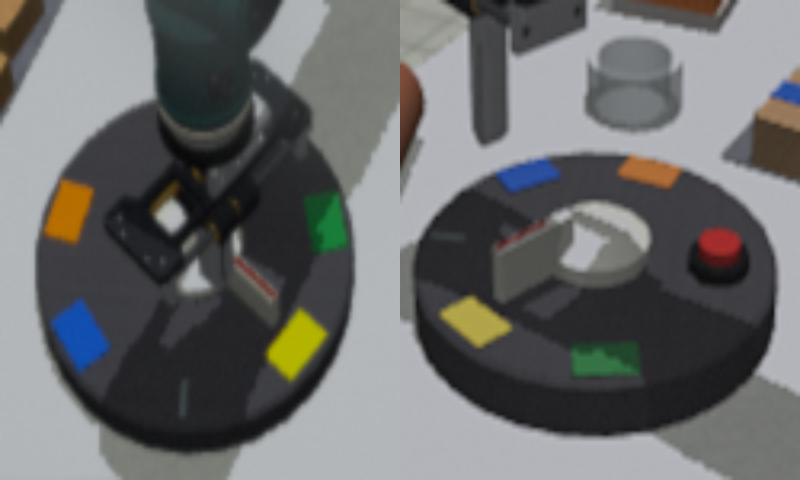

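View pics/m4z.png

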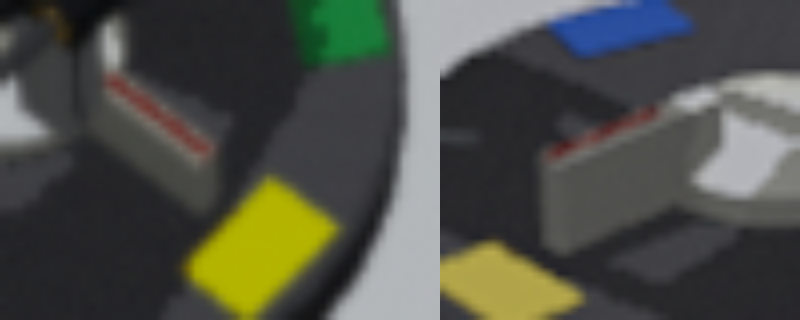

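Run:
```python
from h import *;import pickle
from bench import robot
d=pickle.load(open("m4.pkl","rb"))
a=(251.3,224.1);b=(210,192);c=np.array([.589,-.0625])
for X in(onz(d["scene"],a,.085),onz(d["side"],b,.085),tri(d["scene"],a,d["side"],b)[0]):
    e=X[:2]-c;print(X,np.hypot(*e),np.arctan2(e[1],e[0])-.351)
o=robot.get_obs();p=o["tool_pos"];yaw=o["ee_rot"][2]
x=np.array([np.cos(yaw),np.sin(yaw)]);y=np.array([x[1],-x[0]]);t=np.array([.4905,-.098])-p[:2]
print(t@x/.08,t@y/.08,(p[2]-.06)/.08)
```

```text
[0.62170061 0.03887352 0.085     ] 0.10651723356002787 0.9077588597928818
[0.62269312 0.03910762 0.085     ] 0.10704827960264202 0.8996063052594874
[0.62222101 0.03926978 0.08545332] 0.10705477181591515 0.9042689498745871
-1.811085164331525 -1.5165193436847983 0.9128662399749194
```

The pointer is at 0.90 rad in both views, as wanted. Now over to the button at z ≈ 0.13, clear of the 85 mm blade.

Call:
servo_tool(
  rows=[
    [[-0.3,-0.25,0],0],
    [[-0.6,-0.5,0],0],
    [[-0.9,-0.76,0],0],
    [[-0.9,-0.76,0],0],
  ],
)

```text
time: 6.8
tool_pos: [0.5662, -0.0514, 0.1302]
ee_rot: [-3.133, 0.003, 1.225]
wrist_force: [0.2, 0.2, -1.3]
width: 0.0005
```

Call:
servo_tool(
  rows=[
    [[-0.3,-0.25,0],0],
    [[-0.6,-0.5,0],0],
    [[-0.91,-0.76,0.3],0],
    [[-0.91,-0.76,0.5],0],
    [[-0.91,-0.76,0.5],0],
    [[-0.91,-0.76,0.5],0],
  ],
)

```text
time: 7.3
tool_pos: [0.4893, -0.0973, 0.0918]
ee_rot: [-3.138, -0.0, 1.227]
wrist_force: [1.1, 0.4, 0.3]
width: 0.0005
```

```bash
python3 look.py m5
python3 - <<'E'
from bench import robot
import numpy as np
o=robot.get_obs();p=o["tool_pos"];yaw=o["ee_rot"][2]
x=np.array([np.cos(yaw),np.sin(yaw)]);y=np.array([x[1],-x[0]]);t=np.array([.4905,-.098])-p[:2]
print(p,t@x/.08,t@y/.08,(p[2]-.06)/.08,o["wrist_force"])
E
```

```text
[ 0.49139798 -0.09748503  0.0941786 ] -0.009835771517654681 -0.008407689954687447 0.42723249168289884 [-1.00756054  0.19571338 -0.25708668]
```

View pics/m5.png

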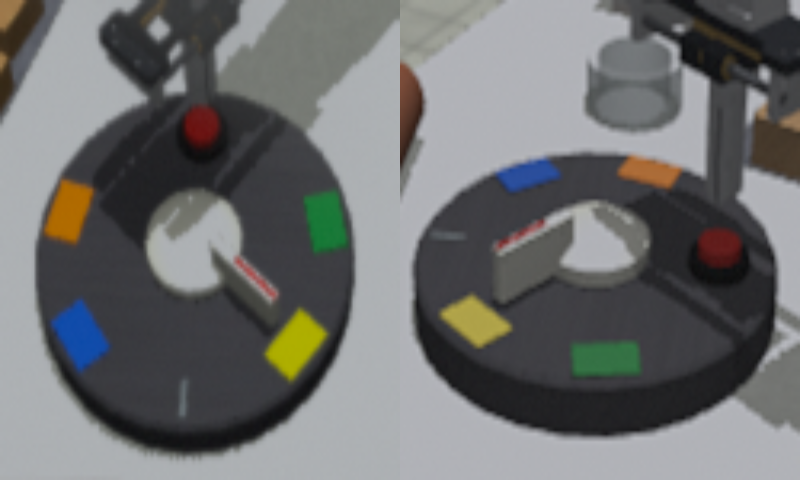

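The fingers are above the red button (crop (200,128) and (722,240)), and the pointer is on yellow. Pressing down in small steps.

Call:
servo_tool(
  rows=[
    [[-0.01,-0.01,0.15],0],
    [[-0.01,-0.01,0.3],0],
    [[-0.01,-0.01,0.4],0],
    [[-0.01,-0.01,0.43],0],
    [[-0.01,-0.01,0.45],0],
    [[-0.01,-0.01,0.45],0],
  ],
)

```text
time: 7.9
tool_pos: [0.489, -0.0978, 0.0576]
ee_rot: [-3.141, -0.0, 1.227]
wrist_force: [-0.2, 0.8, 3.6]
width: 0.0005
```

Call:
servo_tool(
  rows=[
    [[0,0,0.02],0],
    [[0,0,0.04],0],
    [[0,0,0.04],0],
  ],
)

```text
time: 8.15
tool_pos: [0.489, -0.0978, 0.0561]
ee_rot: [3.141, -0.0, 1.227]
wrist_force: [-4.6, 3.1, 10.6]
width: 0.0006
```

Call:
servo_tool(
  rows=[
    [[0,0,0.01],0],
    [[0,0,0.02],0],
    [[0,0,0.02],0],
    [[0,0,0.02],0],
  ],
)

```text
time: 8.48
tool_pos: [0.4891, -0.0978, 0.056]
ee_rot: [3.141, -0.0, 1.227]
wrist_force: [-6.0, 4.1, 17.3]
width: 0.0005
```

```bash
python3 look.py m6; python3 -c "
from bench import robot
o=robot.get_obs();print(o['tool_pos'],o['wrist_force'],o['time'])"
```

```text
[ 0.48910428 -0.09779733  0.05603143] [-6.65721704  2.45537916 16.70641159] 8.5833
```

View pics/m6.png

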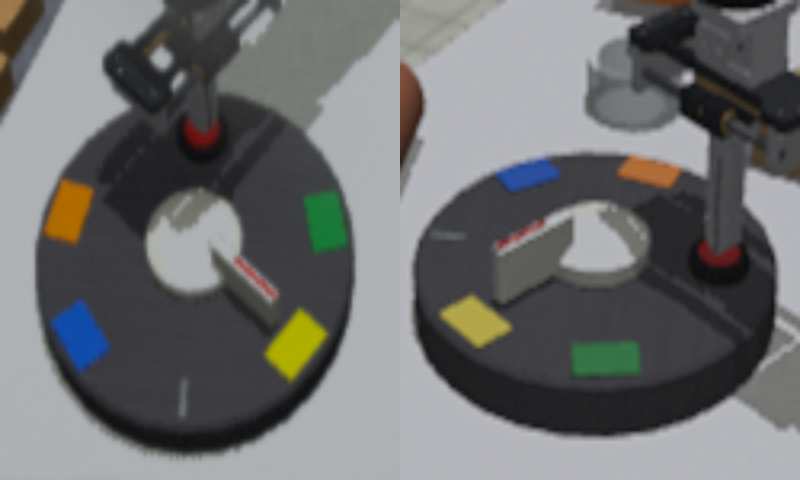

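The button is against a hard stop: z holds at 0.056 while the force rose to 17 N, well over 5 N. Releasing straight up.

Call:
servo_tool(
  rows=[
    [[0,0,-0.1],0],
    [[0,0,-0.3],0],
    [[0,0,-0.6],0],
    [[0,0,-1],0],
    [[0,0,-1],0],
    [[0,0,-1],0],
    [[0,0,-1],0],
  ],
)

```text
time: 9.17
tool_pos: [0.4887, -0.0982, 0.132]
ee_rot: [-3.141, 0.0, 1.227]
wrist_force: [-0.4, 1.0, 0.4]
width: 0.0005
```

Call:
servo_tool(
  rows=[
    [[0,0,-0.4],0],
    [[0,0,-0.8],0],
    [[0,0,-0.8],0],
    [[0,0,-0.8],0],
  ],
)

```text
time: 9.5
tool_pos: [0.4895, -0.0984, 0.1971]
ee_rot: [3.14, 0.0, 1.227]
wrist_force: [-0.6, -0.2, -0.3]
width: 0.0002
```

```bash
python3 look.py m7
python3 - <<'E'
from h import *;import pickle
from bench import robot
d=pickle.load(open("m7.pkl","rb"));e=pickle.load(open("s0.pkl","rb"))
cv2.imwrite("pics/m7f.png",d["scene"]["pixels"][:,:,::-1])
for k,lo,hi in(("yellow",(24,150,100),(35,255,255)),("green",(50,150,50),(85,255,255)),("blue",(105,150,80),(130,255,255)),("red",(0,200,60),(4,255,255))):
    for n in("scene","side"):
        for t,s in(("before",e),("after",d)):print(k,n,t,[(int(b[0]),b[1].tolist()) for b in blobs(s[n],lo,hi,.04,40)])
o=robot.get_obs();print(o['tool_pos'],o['wrist_force'],o['time'])
E
```

```text
yellow scene before [(225, [374.6, 222.0]), (186, [256.9, 235.7])]
yellow scene after [(227, [374.6, 222.1]), (188, [256.9, 235.6])]
yellow side before [(65, [202.7, 209.9])]
yellow side after [(61, [203.3, 210.4])]
green scene before [(122, [157.6, 145.4]), (63, [63.6, 202.7]), (151, [266.2, 205.1])]
green scene after [(125, [157.5, 145.6]), (70, [63.6, 202.7]), (150, [266.2, 205.1])]
green side before []
green side after []
blue scene before [(155, [147.7, 165.4]), (188, [189.6, 233.3])]
blue scene after [(155, [147.7, 165.4]), (189, [189.6, 233.3])]
blue side before [(77, [307.5, 154.1]), (89, [219.9, 173.2])]
blue side after [(77, [307.5, 154.1]), (92, [219.8, 173.3])]
red scene before [(69, [227.2, 181.2]), (398, [364.9, 230.0])]
red scene after [(403, [364.6, 230.1])]
red side before []
red side after []
[ 0.48804216 -0.09790573  0.19440574] [ 0.25218536 -0.65058965 -0.48759175] 9.6
```

View pics/m7.png

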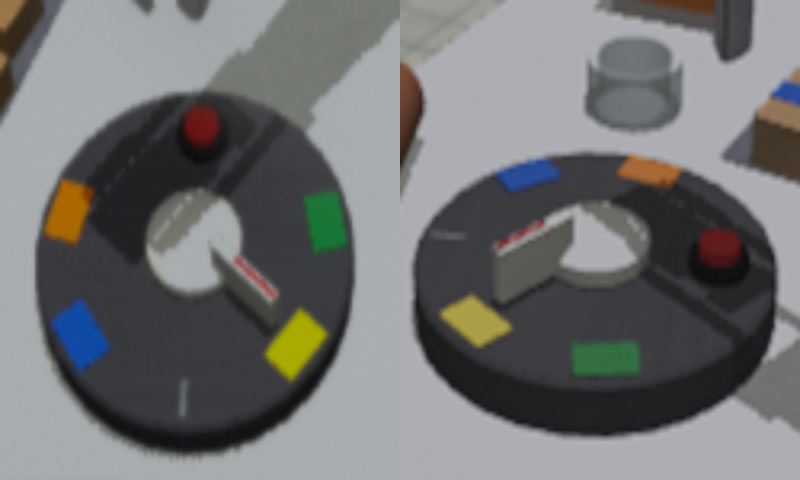

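View pics/m7f.png

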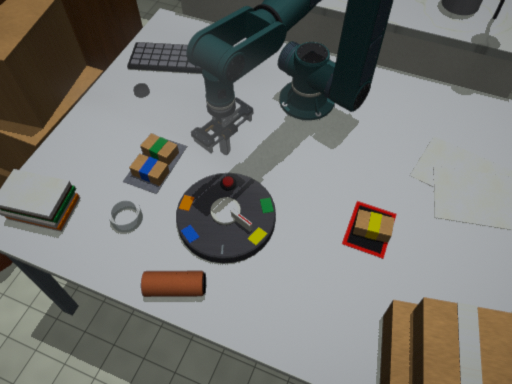

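The button is back up at its original height, the pointer is still on yellow, and the parcels and tape haven't moved. The arm is clear of everything, so I'm handing in.

```bash
python3 -c "
from bench import robot
print(robot.close_job())"
```

```text
the job is handed in; nothing more can be done
None
```

The pointer now points at the yellow patch, matching the yellow-banded parcel on the outgoing mat, and the call button has been pressed and released after that. The job was handed in at about 9.6 s of the 48 s allowed.

- **Pointer:** I pushed it by its arm with the shut fingertips, about 1.3 N at the one reading with clear contact. I measured it at 0.90 rad before the press (0.908 from the scene camera, 0.900 from the side camera; target 0.9). It looked unchanged in the last picture, but I did not measure it again.
- **Call button:** It reached its hard stop, with the height holding at 56 mm while the force rose to about 17 N. In the last picture it is back up.
- **Everything else:** The parcel bands I could measure moved at most 0.2 px. I checked the tape roll only by eye, and it appears where it was. The arm ended clear, with the fingertips at about 0.19 m.

One last check gave no result: the final colour mask did not pick up the red button because it lay in the arm's shadow. I judged it to be up by comparing the pictures from before and after the press.

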